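Show two pitch dops to the inspection camera in their carrier

TASK

Stand the two pitch dops (the round wooden blocks with black pitch on top) upright in the two round pockets of the blue carrier, one in each, while the carrier stands on the desk. Then lift the carrier by its black handle and hold it level in the air in front of the inspection camera, its middle 15 cm straight out from the lens, the dops at the height of the lens, side by side across the line of sight. Finish while still holding it there, quite still; do not touch the camera or its stand, and leave everything else on the desk where it is.

Things in the scene. Friction and masses are not known exactly. Their poses are not given: they have to be found in the camera images.
- carrier: Loose blue metal plate, 66 mm (its x) by 182 mm (its y) by 14 mm thick, 0.25 kg, with a round pocket of 55 mm diameter, 10 mm deep, near each end and an arched handle between them; 68 mm high over all. Origin: centre of the underside; z up. Its long side (y) runs roughly left to right on the desk, turned by up to 0.5 rad.
- pocket_left (a point): Centre of the floor of the carrier's pocket at its +y end: 58 mm from the carrier's centre, 4 mm above its underside (pocket mouth at 14 mm). A lamp shade and a wooden frame hang over the desk farther left (y over 0.15 m, from 0.44 m above the desk up): swing in from the left with the arm drawn in.
- pocket_right (a point): Centre of the floor of the pocket at the carrier's -y end: 58 mm from the centre, 4 mm above the underside.
- carrier_handle (a point): Centre of the carrier's black handle bar, 58 mm above the underside: a bar 12 mm thick (carrier x), 34 mm long (carrier y), 20 mm high (48 to 68 mm above the underside), on two thin steel posts. Pinch it across its 12 mm. The balance point of the loaded carrier lies below it, within 10 mm along carrier y.
- carrier_middle (a point): The point midway between the two dops in the loaded carrier: on the carrier's centre, 25 mm above its underside (33 mm below carrier_handle). This is what must come to view_point.
- dop_large: Loose pitch dop: round wooden block with black pitch on top, wood 47 mm in diameter, 52 mm at its widest, 36 mm high, 0.07 kg. Stands upright on the desk; origin: centre of the underside, z up. Grasp the wood from above across its diameter. Fits either pocket with 3 to 4 mm of play all round.
- dop_small: Loose pitch dop like the other but smaller: wood 43 mm in diameter, 48 mm at its widest, 34 mm high, 0.07 kg. Origin: centre of the underside, z up. Fits either pocket.
- camera_stand: Fixed stand of the inspection camera: dark round foot of 90 mm diameter with a steel column 300 mm high behind the work. Origin: on the desk straight below the viewing point, 225 mm in front of the column's axis; z up, x towards the column. The camera looks along its -x (towards the robot, turned by up to 0.25 rad). The white camera head, 46 mm wide and high, with a black lens, is clamped on the column.
- head_height (a joint): Where the camera head is clamped on the column (m): the lens axis is 0.20 m plus this value above the desk (-0.03 to +0.03). Leave it alone.
- lens (a point): Centre of the front of the lens, 75 mm in front of the column's axis. Same axes as camera_stand: the lens looks along -x.
- view_point (a point): Point in the air 150 mm straight out from the lens, at its height; axes as camera_stand (x points at the lens, y across the line of sight, z up).
- grey_tin: Bystander: loose round grey tin, 54 mm in diameter, 19 mm high. Origin: centre of the underside.
- black_marker: Bystander: loose black marker pen with a white cap, lying flat, 118 mm long (its y). Origin: centre of the underside.
- offcut: Bystander: loose wooden block, 50 x 58 x 26 mm. Origin: centre of the underside.
- jar: Bystander: loose square milky jar with a blue cap, 46 x 45 x 64 mm. Origin: centre of the underside.
There are look-alikes about, which are no part of the job. Leave any orange look-alike of the dop_small alone.

How it is judged:
On the way:
1. both dops stand in the carrier's pockets, one in each, the carrier standing on the desk (((horizontal distance between dop_large and pocket_left below 0.009 m and distance between dop_large and pocket_left below 0.01 m and angle between the z axis of each of dop_large, dop_small and the z axis of carrier, either way round below 0.12 rad and horizontal distance between dop_small and pocket_right below 0.009 m and distance between dop_small and pocket_right below 0.01 m) or (horizontal distance between dop_large and pocket_right below 0.009 m and distance between dop_large and pocket_right below 0.01 m and angle between the z axis of each of dop_large, dop_small and the z axis of carrier, either way round below 0.12 rad and horizontal distance between dop_small and pocket_left below 0.009 m and distance between dop_small and pocket_left below 0.01 m)) and height (world z) of carrier below 0.008 m and angle between carrier's own z axis and vertical below 0.06 rad), for 0.2 s.
At the end, for the whole second after the job is handed in: Still held in the air, at rest, one dop seated in each pocket; carrier middle within 25 mm along the line of sight and 20 mm sideways and in height of the point 150 mm out from the lens; level within 0.12 rad, long side across the line of sight within 0.17 rad (((horizontal distance between dop_large and pocket_left below 0.009 m and distance between dop_large and pocket_left below 0.01 m and angle between the z axis of each of dop_large, dop_small and the z axis of carrier, either way round below 0.12 rad and horizontal distance between dop_small and pocket_right below 0.009 m and distance between dop_small and pocket_right below 0.01 m) or (horizontal distance between dop_large and pocket_right below 0.009 m and distance between dop_large and pocket_right below 0.01 m and angle between the z axis of each of dop_large, dop_small and the z axis of carrier, either way round below 0.12 rad and horizontal distance between dop_small and pocket_left below 0.009 m and distance between dop_small and pocket_left below 0.01 m)) and x of carrier_middle in the frame of view_point between -0.025 and 0.025 m and y of carrier_middle in the frame of view_point between -0.02 and 0.02 m and z of carrier_middle in the frame of view_point between -0.02 and 0.02 m and angle between carrier's own z axis and vertical below 0.12 rad and angle between the y axis of carrier and the y axis of camera_stand, either way round below 0.17 rad and contact force between the fingers and carrier above 1 N and linear speed of carrier below 0.02 m/s and angular speed of carrier below 0.15 rad/s); the arm keeps its last pose, push and grip.
It fails at once if the camera or its stand is touched (contact force between camera_stand and anything else above 0.5 N).
It fails at once if a bystander (tin, marker, wooden block, jar) is moved by more than 30 mm (distance of any of grey_tin, black_marker, offcut, jar from where it was at the start of the episode above 0.03 m).
It also fails if it takes over 64 s, if anything falls off the work surface, if the arm or the gripper's body presses on something with over 40 N, if the wrist force passes 120 N, or if a joint passes its speed limit or range.

ROBOT

A 6-joint arm with a two-finger parallel gripper is mounted at the origin on a cart in front of the work surface, level with it; the furniture and walls round the work are solid. World frame = base frame: x ahead of the robot, y to its left, z up, the work surface at z = 0. Lengths are in m, angles in rad, forces in N, time in s.
With the tool pointing down it reaches from about 0.4 to 0.925 m from the base axis. Payload 3.4 kg.
Tool frame: the origin (TCP) lies between the finger pads; the fingertips stand ctrl.finger_overhang ahead of it and the grasp point (between the pads) is the TCP (ctrl.finger_overhang is the distance from the TCP to the fingertips, in m); z points along the fingers, y is the line along which they close (so a half turn about z gives the same grasp; the last joint's range is limited). The gripper opens to 85 mm and grips with 20 to 120 N. Pads are 22 mm wide; open, the fingers measure 114 mm over their backs; the gripper's body (76 mm by 85 mm) begins 54 mm behind the grasp point. The pads swing forward as they close: fully open they stand 13 mm farther back than shut.
Start: joints at [1.165, 0.307, 1.506, -0, 1.328, -0.073], TCP at [0.187, 0.544, 0.228] pointing down, gripper open.
Joint ranges: [-3.12, 3.12], [-1.05, 2.28], [0.14, 2.33], [-1.42, 4.57], [0.1, 2.73], [-2.68, 2.68]. Speed limits (rad/s): [2.57, 2.57, 3.14, 3.14, 3.14, 3.14].

INTERFACE

Orientations are given as [roll, pitch, yaw] about the fixed x, y, z axes, in that order (R = Rz(yaw) Ry(pitch) Rx(roll)).
In Python, from station import ctrl gives the robot as it stands.
- The arm moves only by the tool servo_tool, never from a script. Its argument "targets" is a list of rows, each a list of 3 entries, a list of its own where there are three numbers: the gripper's target within -1 to 1 (fully open at 1, half-way at 0, shut at -1), then the shift along the tool's x, y, z in units of 300 mm (1.0 is 300 mm), then the turn about the tool's z in units of 180 degrees (1.0 is 180 degrees). A call has 1 to 12 rows; each row is the pose to reach, as a shift and turn from the pose commanded when the call began, along the tool's axes at that moment, turning the shorter way round; what a row does not reach only later rows make up. A row lasts 1/10 s, in which the tool goes at most 50 mm and 8.59 degrees, less where a joint would pass 70% of its speed; a pose out of reach is approached as far as the arm can. A call with a number of a shift or a turn outside -1 to 1 is refused whole. A call with a gripper value outside its range is refused whole. The fingers move at their own pace and stop on an object; the grip force is fixed at half the most. Time passes only in rows, so rows that repeat a pose let the fingers close. It gives the time, the measured TCP pose, the force, the opening and the grip force at its end, in the units of the state.
- ctrl.state(): the state, without advancing time (a new reading comes with each control period).
- ctrl.grab_frame(name): name is "side" or "top" or "wrist"; returns the picture (384x512x3 uint8, red, green, blue); there is no depth.
- ctrl.camera_params(name): a dict with "K" (3x3 intrinsics, pixels), "world_to_cam" (4x4, takes a point from world to camera coordinates). Camera axes: x right, y down, z forward; pixel columns grow to the right and rows downward; lengths in m; the calibration is good to about 2 mm. A picture is of the moment at which its call begins: read the wrist's pose just before it. camera_params takes no time and is no camera call; for the wrist camera it gives the pose at the moment of the call.
- ctrl.close_job(): hands the job in; it is judged then, once.
Trained networks look in the newest picture that a camera, given by its name, has taken for a name from the list of things; names that differ only in an ending like _2 or _b are one class to them, and where a whole thing is asked for, a point or a joint stands for the part that bears it (a point fixed in the world has none). Each returns a list of dicts, best first, with "confidence" (0 to 1); they miss things now and then, are a little off and sometimes report something else, mostly with a low value. They report only what shows in the picture. A call takes as long as a camera call. They do not tell look-alikes from the thing itself.
- ctrl.find_in(camera, target): "position" ([x, y, z] in m, in the coordinates of the camera as it stood for that picture, good to about 4 mm: the middle of the surface that is visible of it).
- ctrl.cut_out(camera, target): "mask" (384x512 bool, what is visible of it).
The state is a dict: "time_s": time; "joints": joint angles; "qd": joint speeds; "joint_efforts": joint torques, N m; "tool_pos": TCP position; "tool_rot": TCP orientation; "contact_force": force on the tool from outside, world axes, zero at the start; "wrist_torque": the same for the moment, N m; "width": finger opening in m; "gripper_force": force on a finger pad.
Only numpy, scipy, OpenCV 4.12 (cv2) and the standard library are available. Lean on these libraries where they do the work, as an engineer would, in place of code of your own. Each camera call takes 0.05 s, during which the arm holds its last target. There are 200 camera calls.

## Working session

There is one attempt and no reset: what is moved stays moved. The work goes in short steps, Python scripts to look and compute and a tool call to move; the robot and the scene stay as the last step left them, time stands still between calls to the robot, and variables do not carry over. Pictures are saved under pics/ and viewed, at most 10 in all, crops included, and the job is handed in when it is done.

Besides the shell and the picture viewer there is one more tool, called as a command line: name --argument value ..., lists and objects as JSON in quotes. servo_tool: Moves the arm, as the interface text tells. Its arguments: {"type":"object","properties":{"targets":{"type":"array","items":{"type":"array"}}},"required":["targets"]}

```bash
ls; mkdir -p pics
cat > h.py <<'E'
import numpy as np,cv2,json
from station import ctrl
from scipy.spatial.transform import Rotation as R
def w(cam,p,P=None):
    M=np.array((P or ctrl.camera_params(cam))["world_to_cam"]); return (np.linalg.inv(M)@np.r_[p,1])[:3]
def pix(cam,p):
    P=ctrl.camera_params(cam);c=(np.array(P["world_to_cam"])@np.r_[p,1])[:3];u=np.array(P["K"])@c;return u[:2]/u[2]
def ray(cam,uv,z,P=None):
    P=P or ctrl.camera_params(cam);M=np.linalg.inv(np.array(P["world_to_cam"]));d=M[:3,:3]@np.linalg.inv(np.array(P["K"]))@np.r_[uv,1];o=M[:3,3];return o+d*(z-o[2])/d[2]
def find(cam,names):
    P=ctrl.camera_params(cam)
    for n in names:
        for r in ctrl.find_in(cam,n)[:4]:
            q=np.array(r["position"]);print(cam,n,round(r["confidence"],2),w(cam,q,P).round(3),pix(cam,w(cam,q,P)).round())
E
cat > a.py <<'E'
from h import *
print(ctrl.finger_overhang,ctrl.state())
for c in("top","side"):
    im=ctrl.grab_frame(c);cv2.imwrite(f"pics/{c}0.png",im[:,:,::-1])
    P=ctrl.camera_params(c);print(c,np.linalg.inv(np.array(P["world_to_cam"])).round(3).tolist())
    find(c,["carrier","carrier_handle","dop_large","dop_small","camera_stand","lens","grey_tin","black_marker","offcut","jar"])
a=np.hstack([cv2.imread(f"pics/{c}0.png") for c in("top","side")]);cv2.imwrite("pics/both.png",a)
E
python3 a.py
```

```text
pics
0.019 {'time_s': 0.0, 'joints': array([ 1.16550589e+00,  3.07590624e-01,  1.50766752e+00,  5.39851313e-05,
        1.32839180e+00, -7.35093764e-02]), 'qd': array([2.66630298e-04, 1.68679530e-05, 1.72013332e-03, 4.84109639e-04,
       1.48862900e-03, 8.01611024e-04]), 'joint_efforts': array([-8.69908017e-04, -4.57557571e+01, -2.51910907e+01, -1.97311856e-04,
        1.35681394e-02, -3.99707702e-06]), 'tool_pos': array([0.18702763, 0.54299653, 0.22717316]), 'tool_rot': array([-3.13954476e+00, -2.03332879e-04,  2.80979838e+00]), 'contact_force': array([-0.16475284, -0.4450079 ,  0.47459464]), 'wrist_torque': array([0.04858167, 0.00738034, 0.0078191 ]), 'gripper_force': 0.0, 'width': 0.08515415408519424}
top [[-0.011, -0.985, 0.173, 0.396], [-1.0, 0.009, -0.012, -0.133], [0.01, -0.173, -0.985, 1.442], [0.0, 0.0, 0.0, 1.0]]
top carrier 0.56 [ 0.525 -0.018  0.014] [226. 234.]
top carrier_handle 0.68 [ 0.524 -0.017  0.019] [225. 234.]
top dop_large 0.8 [ 0.549 -0.22   0.032] [294. 224.]
top dop_small 0.72 [ 0.506 -0.36   0.029] [341. 238.]
top dop_small 0.71 [ 0.597 -0.306  0.032] [322
[... 585 characters left out ...]
86, -0.517, 0.852, -0.256], [-0.996, 0.036, -0.078, -0.069], [0.01, -0.855, -0.518, 0.671], [0.0, 0.0, 0.0, 1.0]]
side carrier 0.81 [ 0.52  -0.019  0.016] [201. 263.]
side carrier_handle 0.93 [ 0.525 -0.014  0.017] [199. 261.]
side dop_large 0.92 [ 0.538 -0.218  0.026] [286. 250.]
side dop_small 0.62 [ 0.583 -0.302  0.025] [317. 238.]
side camera_stand 0.75 [ 0.767 -0.185  0.142] [263. 162.]
side lens 0.94 [ 0.725 -0.186  0.22 ] [266. 142.]
side grey_tin 0.86 [0.672 0.132 0.02 ] [143. 226.]
side black_marker 0.51 [ 0.689 -0.063  0.015] [219. 220.]
side offcut 0.87 [ 0.677 -0.331  0.026] [321. 215.]
side jar 0.58 [0.763 0.069 0.044] [170. 198.]
side jar 0.34 [ 0.727 -0.187  0.223] [267. 141.]
```

Run:
```python
import cv2,numpy as np
t=cv2.imread("pics/top0.png")[110:270,150:370];s=cv2.imread("pics/side0.png")[110:310,110:360]
t=cv2.resize(t,(400,291),interpolation=3);s=cv2.resize(s,(400,320),interpolation=3)
c=np.zeros((320,800,3),np.uint8);c[:291,:400]=t;c[:,400:]=s;cv2.imwrite("pics/c1.png",cv2.resize(c,(800,320)))
```

```text
(no output)
```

View pics/top0.png

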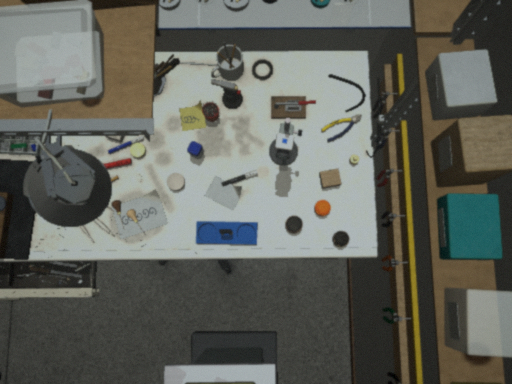

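View pics/c1.png

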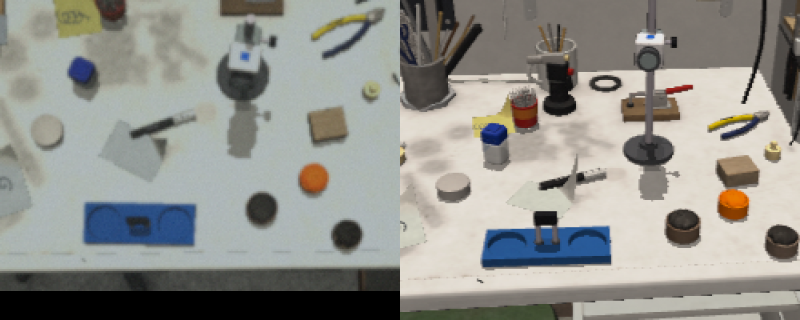

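The top view shows these candidates for dops:
- dark dop (294,225): large
- dark dop (341,239): small
- orange block (322,208): look-alike, to be left alone

The carrier is at (226,233), the stand's foot at (284,155), the lens side at (284,140) and the marker at (240,178). The crop confirms that both dark dops have wooden sides. Next I measure their poses.

```bash
cat > b.py <<'E'
from h import *
im=cv2.imread("pics/top0.png");P=ctrl.camera_params("top")
hsv=cv2.cvtColor(im,cv2.COLOR_BGR2HSV)
m=cv2.inRange(hsv,(100,120,50),(125,255,255));m[:215]=0;m[250:]=0;m[:,:185]=0;m[:,265:]=0
m=cv2.morphologyEx(m,cv2.MORPH_CLOSE,np.ones((9,9)))
ys,xs=np.nonzero(m);pts=np.array([ray("top",(x,y),.014,P)[:2] for x,y in zip(xs,ys)],np.float32)
print("carrier",cv2.minAreaRect(pts*1000))
for n,h in(("dop_large",.034),("dop_small",.032)):
    for r in ctrl.cut_out("top",n)[:3]:
        ys,xs=np.nonzero(r["mask"]);pts=np.array([ray("top",(x,y),h,P)[:2] for x,y in zip(xs,ys)],np.float32)
        print(n,r["confidence"],cv2.minEnclosingCircle(pts*1000),pts.mean(0))
s=ctrl.state();T=np.eye(4);T[:3,:3]=R.from_euler("xyz",s["tool_rot"]).as_matrix();T[:3,3]=s["tool_pos"]
W=ctrl.camera_params("wrist");print(W["K"],(np.linalg.inv(T)@np.linalg.inv(np.array(W["world_to_cam"]))).round(3))
cv2.imwrite("pics/s2.png",cv2.resize(cv2.imread("pics/side0.png")[115:225,215:315],None,fx=5,fy=5,interpolation=2))
E
python3 b.py
```

```text
carrier ((527.7216796875, -19.683021545410156), (176.48184204101562, 62.61316680908203), 89.40321350097656)
dop_large 0.52 ((549.3123168945312, -218.002685546875), 24.972888946533203) [ 0.5492112 -0.2179965]
dop_small 0.77 ((596.8081665039062, -305.2018737792969), 25.215015411376953) [ 0.5972543  -0.30487296]
dop_small 0.66 ((505.4893493652344, -354.9835510253906), 24.883291244506836) [ 0.50507426 -0.3554193 ]
[[298.05689305   0.         252.71883023]
 [  0.         298.05689305 186.60994391]
 [  0.           0.           1.        ]] [[-0.    -0.963 -0.269  0.068]
 [ 1.    -0.     0.001 -0.   ]
 [-0.001 -0.269  0.963 -0.146]
 [ 0.     0.     0.     1.   ]]
```

View pics/s2.png

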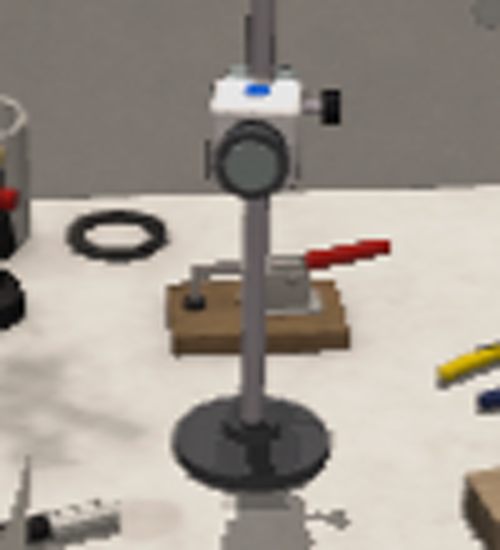

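```bash
cat > conv.py <<'E'
import sys
from h import *
# args: x,y,z,yaw ...  -> shift/turn in move units
def conv(pts):
    s=ctrl.state();M=R.from_euler("xyz",s["tool_rot"]).as_matrix()
    yaw=s["tool_rot"][2];print("t",round(s["time_s"],2),"pos",s["tool_pos"].round(4),"rot",s["tool_rot"].round(4),"w",round(s["width"],4))
    for p in pts:
        d=M.T@(np.array(p[:3])-s["tool_pos"]);a=(yaw-p[3]+np.pi)%(2*np.pi)-np.pi
        print((d/.3).round(4).tolist(),round(a/np.pi,4))
if __name__=="__main__": conv([eval(a) for a in sys.argv[1:]])
E
python3 conv.py .36,.32,.25,1.57 .5,-.02,.22,1.57
python3 - <<'E'
from h import *
f=ray("side",(265.2,203),.008);print("foot",f)
P=ctrl.camera_params("top");print([ray("top",p,.21,P) for p in((284,142),)])
o=np.linalg.inv(np.array(ctrl.camera_params("side")["world_to_cam"]))[:3,3]
for z in(.19,.2,.21,.22):print(z,ray("side",(265.4,147),z))
E
```

```text
t 1.2 pos [0.1873 0.5436 0.2281] rot [3.1416 0.     2.8098] w 0.0853
[-0.787, -0.5173, -0.073] 0.3946
[-1.5974, -1.4369, 0.027] 0.3946
foot [ 0.77491999 -0.19374751  0.008     ]
[array([ 0.74897299, -0.1872361 ,  0.21      ])]
0.19 [ 0.75991538 -0.18864074  0.19      ]
0.2 [ 0.73879694 -0.18615181  0.2       ]
0.21 [ 0.7176785  -0.18366288  0.21      ]
0.22 [ 0.69656006 -0.18117395  0.22      ]
```

servo_tool --targets '[[1,[-0.787,-0.517,-0.07],0.394],[1,[-0.787,-0.517,-0.07],0.394],[1,[-0.787,-0.517,-0.07],0.394],[1,[-0.787,-0.517,-0.07],0.394],[1,[-0.787,-0.517,-0.07],0.394],[1,[-0.787,-0.517,-0.07],0.394],[1,[-0.787,-0.517,-0.07],0.394],[1,[-0.787,-0.517,-0.07],0.394],[1,[-0.787,-0.517,-0.07],0.394],[1,[-0.787,-0.517,-0.07],0.394]]'

```text
time_s: 2.2
tool_pos: [0.3602, 0.3199, 0.2492]
tool_rot: [3.141, -0.0, 1.572]
contact_force: [-0.3, -0.2, 0.4]
width: 0.0859
gripper_force: 0.0
```

```bash
python3 conv.py .5,-.02,.22,1.5708
```

```text
t 2.2 pos [0.3602 0.3199 0.2492] rot [ 3.1415e+00 -1.0000e-04  1.5715e+00] w 0.0859
[-1.1333, 0.4653, 0.0973] 0.0002
```

servo_tool --targets '[[1,[-1,0.465,0.1],0],[1,[-1,0.465,0.1],0],[1,[-1,0.465,0.1],0],[1,[-1,0.465,0.1],0],[1,[-1,0.465,0.1],0],[1,[-1,0.465,0.1],0],[1,[-1,0.465,0.1],0],[1,[-1,0.465,0.1],0]]'

```text
time_s: 3.0
tool_pos: [0.5019, 0.0166, 0.2187]
tool_rot: [3.141, 0.002, 1.569]
contact_force: [0.4, 0.4, -0.7]
width: 0.0855
gripper_force: 0.0
```

```bash
cat > look.py <<'E'
import sys
from h import *
n=sys.argv[1]
P=ctrl.camera_params("wrist");im=ctrl.grab_frame("wrist");cv2.imwrite(f"pics/{n}.png",im[:,:,::-1]);json.dump({k:np.array(v).tolist() for k,v in P.items()},open(f"pics/{n}.json","w"))
for t in sys.argv[2:]:
    for r in ctrl.find_in("wrist",t)[:3]: print(t,round(r["confidence"],2),w("wrist",r["position"],P).round(4))
    if t.startswith("dop"):
        h=.033 if t=="dop_large" else .031
        for r in ctrl.cut_out("wrist",t)[:2]:
            ys,xs=np.nonzero(r["mask"]);pts=np.array([ray("wrist",(x,y),h,P)[:2] for x,y in zip(xs,ys)],np.float32)
            print(" mask",round(r["confidence"],2),cv2.minEnclosingCircle(pts*1000))
E
python3 look.py w1 carrier carrier_handle; python3 conv.py .54,-.215,.2,1.5708
```

```text
carrier 0.75 [ 0.528  -0.0094  0.0148]
carrier_handle 0.92 [ 0.5305 -0.005   0.0109]
t 3.15 pos [0.4995 0.0206 0.2189] rot [-3.1407e+00 -6.0000e-04  1.5722e+00] w 0.0856
[-0.7856, 0.1341, 0.0626] 0.0004
```

View pics/w1.png

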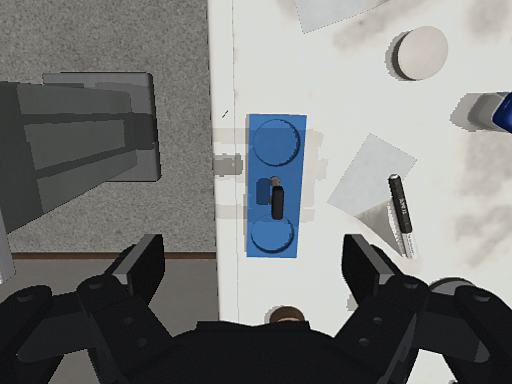

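Wrist view: the carrier's corners are at (250,114), (307,116), (297,258) and (247,257). The pockets are at (277,142) and (272,232), with the handle at (277,200). The large dop starts to show at (287,315). I move over the dops next.

servo_tool --targets '[[1,[-0.8,0.133,0.06],0],[1,[-0.8,0.133,0.06],0],[1,[-0.8,0.133,0.06],0],[1,[-0.8,0.133,0.06],0],[1,[-0.8,0.133,0.06],0],[1,[-0.8,0.133,0.06],0],[1,[-0.8,0.133,0.06],0],[1,[-0.8,0.133,0.06],0]]'

```text
time_s: 3.95
tool_pos: [0.5397, -0.2174, 0.2011]
tool_rot: [-3.141, -0.001, 1.574]
contact_force: [0.3, 0.2, 0.2]
width: 0.0851
gripper_force: 0.0
```

```bash
python3 look.py w2 dop_large dop_small; python3 conv.py .549,-.22,.1,1.5708
python3 - <<'E'
from h import *
P=json.load(open("pics/w1.json"));im=cv2.imread("pics/w1.png");hsv=cv2.cvtColor(im,cv2.COLOR_BGR2HSV)
m=cv2.inRange(hsv,(95,130,40),(125,255,255));m[:,:230]=0;m[:,320:]=0;m[270:]=0;m=cv2.morphologyEx(m,cv2.MORPH_OPEN,np.ones((3,3)))
ys,xs=np.nonzero(m);print(len(xs))
pts=np.array([ray("wrist",(x,y),.014,P)[:2] for x,y in zip(xs,ys)],np.float32)
print(cv2.minAreaRect(pts*1000))
print([ray("wrist",p,.014,P)[:2].round(4) for p in((277,142),(272,232))])
E
```

```text
dop_large 0.7 [ 0.5512 -0.2152  0.0299]
 mask 0.83 ((550.3173828125, -216.45770263671875), 26.78986930847168)
 mask 0.54 ((528.2537841796875, -83.70448303222656), 41.176780700683594)
dop_small 0.62 [ 0.6018 -0.299   0.0287]
 mask 0.76 ((597.417724609375, -298.5654602050781), 27.54828453063965)
 mask 0.74 ((506.7422180175781, -348.55035400390625), 29.9425106048584)
t 4.2 pos [ 0.5401 -0.2183  0.2015] rot [ 3.1414 -0.      1.574 ] w 0.0853
[-0.0059, 0.0297, 0.3382] 0.001
7051
((528.2659301757812, -18.275466918945312), (180.8608856201172, 64.71207427978516), 88.43157958984375)
[array([0.5307, 0.0408]), array([ 0.5266, -0.0735])]
```

View pics/w2.png

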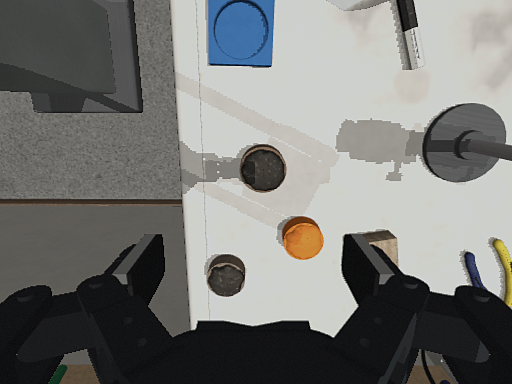

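Wrist view: the large dop is at (263,168), the orange look-alike at (303,238), the small dop at (226,276), the stand's foot at (464,142) and the right pocket at (241,28). Next I compute precise centres.

```bash
cat > e.py <<'E'
import sys
from h import *
def ell(n,box,thr,z,dark=True,show=True):
    P=json.load(open(f"pics/{n}.json"));im=cv2.imread(f"pics/{n}.png").max(2);x0,y0,x1,y1=box
    m=np.zeros_like(im);m[y0:y1,x0:x1]=(im[y0:y1,x0:x1]<thr)*255
    k,l,st,c=cv2.connectedComponentsWithStats(m);i=1+st[1:,4].argmax()
    ct=max(cv2.findContours((l==i).astype(np.uint8),0,1)[0],key=len)[:,0]
    pts=np.array([ray("wrist",p,z,P)[:2] for p in ct],np.float32);e=cv2.fitEllipse(pts*1000)
    print(n,z,np.array(e[0]).round(1),np.array(e[1]).round(1));return e
if __name__=="__main__":
    ell("w2",(235,140,292,197),85,.035)
    ell("w2",(200,245,250,300),85,.033)
    ell("w2",(420,98,510,185),110,.010)
    P=json.load(open("pics/w2.json"));print(ray("wrist",(241,28),.014,P),ray("wrist",(464,142),.01,P),ray("wrist",(263,170),.036,P),ray("wrist",(226,278),.034,P))
E
python3 e.py
```

```text
w2 0.035 [ 549.9 -216.3] [46.7 48.9]
w2 0.033 [ 508.5 -346.4] [42.9 56.4]
w2 0.01 [ 778.4 -192.2] [86.4 97.6]
[ 0.52741236 -0.07576811  0.014     ] [ 0.77741741 -0.19014371  0.01      ] [ 0.5506622  -0.21741919  0.036     ] [ 0.50831561 -0.34939235  0.034     ]
```

servo_tool --targets '[[1,[0.004,0.033,0.1],0],[1,[0.004,0.033,0.42],0],[1,[0.004,0.033,0.42],0],[1,[0.004,0.033,0.42],0],[1,[0.004,0.033,0.42],0]]'

```text
time_s: 4.7
tool_pos: [0.5497, -0.2179, 0.0751]
tool_rot: [-3.14, -0.001, 1.573]
contact_force: [0.2, -0.4, 1.0]
width: 0.0855
gripper_force: 0.0
```

```bash
python3 look.py w3; python3 conv.py .5498,-.2172,.029,1.5708; python3 -c "
from e import *
P=json.load(open('pics/w3.json'));print([pix('wrist',(.5498,-.2172,z)) for z in(.0,.036)])"
```

```text
t 4.75 pos [ 0.5512 -0.2187  0.0767] rot [3.1396e+00 9.0000e-04 1.5725e+00] w 0.0853
[0.0053, -0.0051, 0.159] 0.0005
[array([250.61368647, 192.13186265]), array([250.36035585, 207.75446014])]
```

View pics/w3.png

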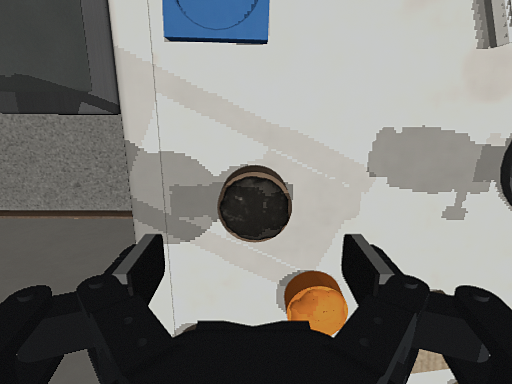

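Close crop: the chosen dop has a dark pitch top at (255,205) and brown wooden sides, centred between the fingers. The orange one at (317,305) is clear of them. I descend and grip.

servo_tool --targets '[[1,[0.004,-0.003,0.155],0],[1,[0.004,-0.003,0.155],0],[1,[0.004,-0.003,0.155],0],[-1,[0.004,-0.003,0.155],0],[-1,[0.004,-0.003,0.155],0],[-1,[0.004,-0.003,0.155],0],[-1,[0.004,-0.003,0.155],0],[-1,[0.004,-0.003,0.155],0],[-1,[0.004,-0.003,0.155],0]]'

```text
time_s: 5.65
tool_pos: [0.5494, -0.2177, 0.0299]
tool_rot: [3.14, 0.001, 1.572]
contact_force: [-1.4, -0.1, 6.6]
width: 0.0
gripper_force: 3.2
```

servo_tool --targets '[[1,[0,0,0],0],[1,[0,0,0],0],[1,[0,0,0],0],[1,[0,0,-0.15],0],[1,[0,0,-0.15],0],[1,[0,0,-0.15],0]]'

```text
time_s: 6.25
tool_pos: [0.5496, -0.2175, 0.0745]
tool_rot: [3.14, 0.001, 1.572]
contact_force: [-0.5, 0.6, -0.8]
width: 0.0846
gripper_force: 0.0
```

```bash
python3 look.py w4; python3 conv.py .5498,-.2172,.029,1.5708
python3 - <<'E'
from h import *
im=ctrl.grab_frame("side")[:,:,::-1];s=cv2.resize(im[110:310,210:360],(450,600),interpolation=2)
wv=cv2.resize(cv2.imread("pics/w4.png")[60:384,130:400],(340,408))
c=np.zeros((600,790,3),np.uint8);c[:,:450]=s;c[:408,450:]=wv;cv2.imwrite("pics/c4.png",c)
E
```

```text
t 6.3 pos [ 0.5487 -0.2171  0.0735] rot [-3.1412e+00 -1.0000e-04  1.5720e+00] w 0.0851
[-0.0002, 0.0038, 0.1484] 0.0004
```

View pics/c4.png

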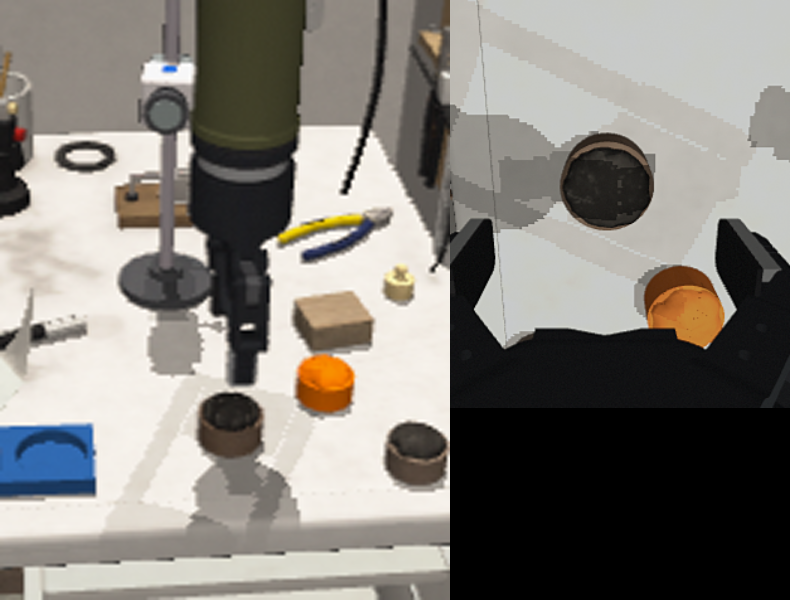

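```bash
python3 - <<'E'
from h import *
for p in [(.549,-.217,.068),(.549+.05,-.217,.068),(.549-.05,-.217,.068),(.549,-.217,.054),(.549,-.217,.036),(.549,-.217,0)]:
    u=pix("side",p);print(p,u.round(1),((u-[210,110])*3).round(),"wrist",pix("wrist",p).round())
E
python3 e.py >/dev/null; python3 -c "
from e import *
ell('w3',(205,165,300,250),85,.035);ell('w4',(205,165,300,250),85,.035)"
```

```text
(0.549, -0.217, 0.068) [286. 233.] [228. 369.] wrist [254. 233.]
(0.5990000000000001, -0.217, 0.068) [283.  220.8] [219. 332.] wrist [345. 233.]
(0.49900000000000005, -0.217, 0.068) [289.3 246.4] [238. 409.] wrist [163. 233.]
(0.549, -0.217, 0.054) [285.7 237.9] [227. 384.] wrist [254. 223.]
(0.549, -0.217, 0.036) [285.4 244. ] [226. 402.] wrist [254. 212.]
(0.549, -0.217, 0) [284.7 255.8] [224. 437.] wrist [254. 196.]
w3 0.035 [ 550.6 -214.9] [47.6 49.1]
w4 0.035 [ 550.7 -214.8] [47.8 49.2]
```

The dop is undisturbed at (255,207). Both cameras show the fingertips about 25 mm higher than the nominal overhang implies, so the fingers closed on top of the pitch. I go about 27 mm lower.

servo_tool --targets '[[1,[0.004,0.003,0.15],0],[1,[0.004,0.003,0.2],0],[1,[0.004,0.003,0.235],0],[1,[0.004,0.003,0.235],0],[0.2,[0.004,0.003,0.235],0],[-1,[0.004,0.003,0.235],0],[-1,[0.004,0.003,0.235],0],[-1,[0.004,0.003,0.235],0],[-1,[0.004,0.003,0.235],0]]'

```text
time_s: 7.25
tool_pos: [0.5511, -0.2166, 0.0046]
tool_rot: [3.139, 0.001, 1.572]
contact_force: [-0.1, -0.2, 6.7]
width: 0.0455
gripper_force: 61.6
```

servo_tool --targets '[[-1,[0,0,-0.1],0],[-1,[0,0,-0.25],0],[-1,[0,0,-0.25],0],[-1,[0,0,-0.25],0],[-1,[0,0,-0.25],0]]'

```text
time_s: 7.75
tool_pos: [0.5489, -0.2156, 0.0773]
tool_rot: [-3.14, -0.001, 1.572]
contact_force: [-0.1, 0.1, -0.7]
width: 0.045
gripper_force: 61.5
```

```bash
python3 look.py w5; python3 conv.py .527,-.0765,.1,1.5708
python3 - <<'E'
from h import *
im=ctrl.grab_frame("side")[:,:,::-1];s=cv2.resize(im[130:280,240:340],(400,600),interpolation=2)
wv=cv2.resize(cv2.imread("pics/w5.png"),(400,300))
c=np.zeros((600,800,3),np.uint8);c[:,:400]=s;c[:300,400:]=wv;cv2.imwrite("pics/c5.png",c)
E
```

```text
t 7.8 pos [ 0.5487 -0.2155  0.0768] rot [-3.139e+00 -1.200e-03  1.572e+00] w 0.0451
[0.4634, -0.0719, -0.0765] 0.0004
```

View pics/c5.png

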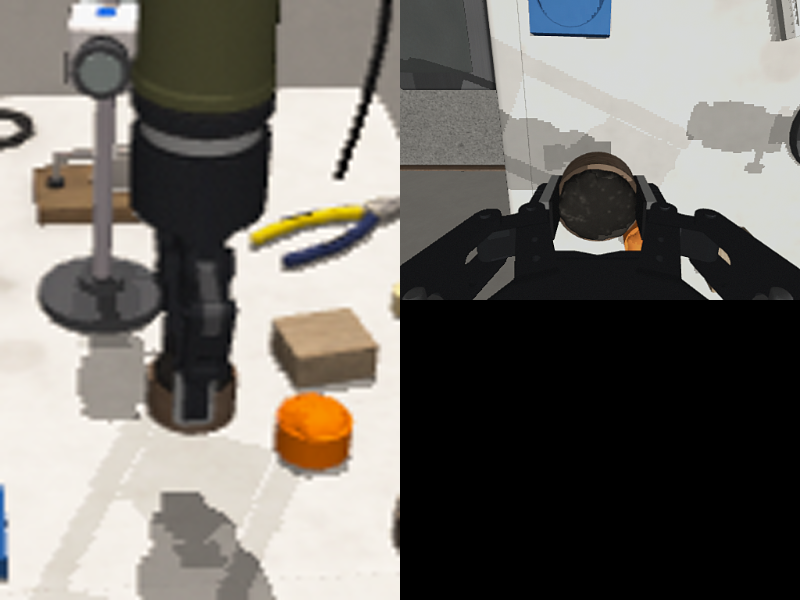

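The dop is held upright with its wood between the pads, and the tips are about 10 mm above its bottom. Next I take a still look at the carrier.

servo_tool --targets '[[-1,[0,0,-0.15],0],[-1,[0.4,-0.07,-0.44],0],[-1,[0.4,-0.07,-0.44],0],[-1,[0.4,-0.07,-0.44],0],[-1,[0.4,-0.07,-0.44],0],[-1,[0.4,-0.07,-0.44],0],[-1,[0.4,-0.07,-0.44],0],[-1,[0.4,-0.07,-0.44],0]]'

```text
time_s: 8.65
tool_pos: [0.5282, -0.097, 0.2084]
tool_rot: [-3.139, -0.0, 1.571]
contact_force: [-0.5, 0.1, -0.7]
width: 0.0447
gripper_force: 61.6
```

```bash
python3 look.py w6 carrier
cat > car.py <<'E'
import sys
from h import *
def car(n):
    P=json.load(open(f"pics/{n}.json"));im=cv2.imread(f"pics/{n}.png");hsv=cv2.cvtColor(im,cv2.COLOR_BGR2HSV)
    m=cv2.inRange(hsv,(95,130,40),(125,255,255));k,l,st,c=cv2.connectedComponentsWithStats(m);i=1+st[1:,4].argmax();print(st[i])
    ys,xs=np.nonzero(l==i);pts=np.array([ray("wrist",(x,y),.014,P)[:2] for x,y in zip(xs,ys)],np.float32)
    print("rect",cv2.minAreaRect(pts*1000))
    rect=cv2.minAreaRect(np.c_[xs,ys].astype(np.float32));print(cv2.boxPoints(rect).round())
car(sys.argv[1])
E
python3 car.py w6; python3 conv.py .53,.04,.12,1.5708
```

```text
carrier 0.8 [ 0.5267 -0.0144  0.0131]
carrier 0.39 [ 0.6902 -0.0524  0.0117]
[ 224    0   64  176 9988]
rect ((528.6275024414062, -18.73554229736328), (180.77969360351562, 64.48001098632812), 88.51375579833984)
[[224.   0.]
 [287.   0.]
 [287. 175.]
 [224. 175.]]
t 8.75 pos [ 0.5284 -0.097   0.2087] rot [-3.1391e+00 -5.0000e-04  1.5706e+00] w 0.0454
[0.4565, 0.006, 0.2959] -0.0001
```

View pics/w6.png

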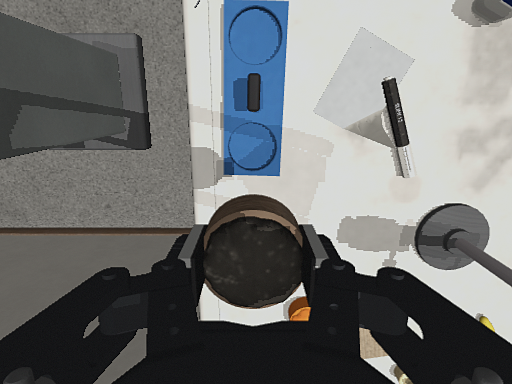

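Run:
```python
from e import *
P=json.load(open("pics/w6.json"))
print([ray("wrist",p,.014,P).round(4) for p in((255,35.5),(252.5,146),(253.5,91))],ray("wrist",(253.5,91),.068,P))
for z in(.236,.239):ell("w6",(207,212,300,307),75,z)
im=cv2.imread("pics/w6.png").max(2)[205:312,190:320];print(im[::9,65],im[40,::9])
```

```text
[array([0.5301, 0.0392, 0.014 ]), array([ 0.5274, -0.0755,  0.014 ]), array([ 0.5285, -0.0157,  0.014 ])] [ 0.52855219 -0.01781574  0.068     ]
w6 0.236 [528.3 -97.3] [43.1 45.8]
w6 0.239 [528.3 -95.5] [42.  44.6]
[ 56 133  37  39  40  43  42  40  40  39  39  63] [80 16 11 38 46 39 39 41 39 40 53 33 21 17 81]
```

servo_tool --targets '[[-1,[0.2,0.005,0.1],0],[-1,[0.454,0.005,0.15],0],[-1,[0.454,0.005,0.2],0],[-1,[0.454,0.005,0.4],0],[-1,[0.454,0.005,0.579],0],[-1,[0.454,0.005,0.579],0],[-1,[0.454,0.005,0.579],0],[-1,[0.454,0.005,0.579],0]]'

```text
time_s: 9.55
tool_pos: [0.5306, 0.0396, 0.0361]
tool_rot: [-3.141, 0.0, 1.571]
contact_force: [0.1, -0.2, -0.3]
width: 0.0452
gripper_force: 61.7
```

```bash
python3 look.py w7; python3 conv.py .5301,.0393,.0095,1.5708
```

```text
t 9.6 pos [0.5314 0.0396 0.037 ] rot [3.14   0.     1.5712] w 0.0452
[-0.001, -0.0046, 0.0918] 0.0001
```

View pics/w7.png

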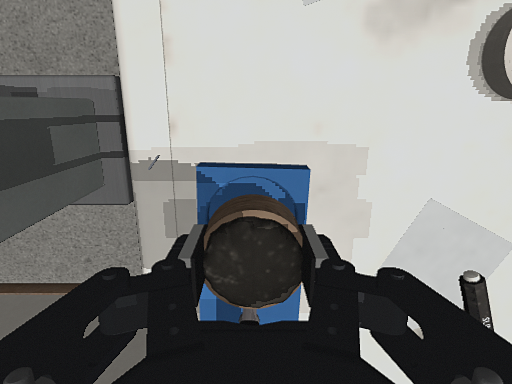

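The dop hovers over the left pocket, whose rim shows evenly around (253,190). I lower it.

servo_tool --targets '[[-1,[0,-0.003,0.04],0],[-1,[0,-0.003,0.065],0],[-1,[0,-0.003,0.08],0],[-1,[0,-0.003,0.088],0],[-1,[0,-0.003,0.088],0]]'

```text
time_s: 10.1
tool_pos: [0.529, 0.0401, 0.0097]
tool_rot: [-3.141, -0.0, 1.572]
contact_force: [0.5, -0.1, -1.1]
width: 0.045
gripper_force: 61.7
```

servo_tool --targets '[[0.5,[0,0,0],0],[1,[0,0,0],0],[1,[0,0,0],0],[1,[0,0,0],0],[1,[0,0,-0.2],0],[1,[0,0,-0.35],0],[1,[-0.3,0,-0.6],0],[1,[-0.6,0,-0.65],0],[1,[-0.9,-0.07,-0.65],0],[1,[-1,-0.07,-0.65],0],[1,[-1,-0.07,-0.65],0],[1,[-1,-0.07,-0.65],0]]'

```text
time_s: 11.3
tool_pos: [0.51, -0.2403, 0.2018]
tool_rot: [3.141, 0.0, 1.572]
contact_force: [1.0, 0.5, 0.1]
width: 0.0855
gripper_force: 0.0
```

```bash
python3 conv.py .507,-.352,.12,1.5708
```

```text
t 11.3 pos [ 0.51   -0.2403  0.2018] rot [3.1410e+00 2.0000e-04 1.5721e+00] w 0.0855
[-0.3722, -0.0106, 0.2726] 0.0004
```

Continue to hover over the small dop and measure it there.

servo_tool --targets '[[1,[-0.37,-0.01,0.27],0],[1,[-0.37,-0.01,0.27],0],[1,[-0.37,-0.01,0.27],0],[1,[-0.37,-0.01,0.27],0],[1,[-0.37,-0.01,0.27],0],[1,[-0.37,-0.01,0.27],0]]'

```text
time_s: 11.9
tool_pos: [0.508, -0.3488, 0.1208]
tool_rot: [3.141, -0.0, 1.573]
contact_force: [-0.6, -0.1, 0.5]
width: 0.0856
gripper_force: 0.0
```

```bash
python3 look.py w8 dop_small; python3 conv.py .507,-.352,.1,1.5708
python3 - <<'E'
from e import *
P=json.load(open("pics/w8.json"));ctr=pix("wrist",(.507,-.352,.033));print(ctr)
x,y=ctr.round().astype(int);ell("w8",(x-45,y-45,x+45,y+45),80,.033);ell("w8",(x-45,y-45,x+45,y+45),65,.033)
a=cv2.imread("pics/w8.png")[50:330,60:400]
im=cv2.imread("pics/w8.png")
E
```

```text
dop_small 0.95 [ 0.5996 -0.3054  0.0291]
dop_small 0.56 [ 0.5053 -0.3546  0.0253]
 mask 0.87 ((594.069580078125, -305.0829772949219), 25.788249969482422)
 mask 0.83 ((504.88128662109375, -354.0735778808594), 25.23780059814453)
t 12.05 pos [ 0.5084 -0.3486  0.1214] rot [3.1401e+00 1.0000e-03 1.5736e+00] w 0.0857
[-0.0112, -0.0048, 0.0712] 0.0009
[250.70021561 193.79704198]
w8 0.033 [ 506.5 -353.3] [42.5 48.1]
w8 0.033 [ 506.8 -353.4] [41.8 47.6]
```

View pics/w8.png

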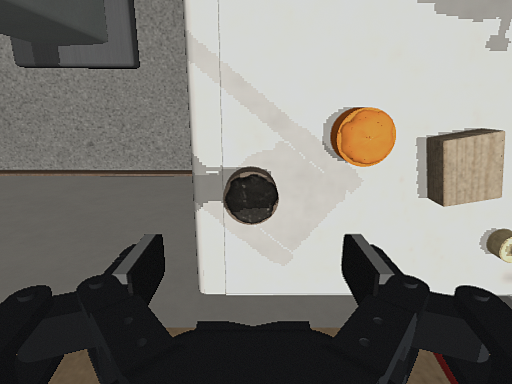

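The small dop is at (252,198). The orange one, at (363,135), is clear of the fingers. I descend and grip it.

servo_tool --targets '[[1,[-0.021,-0.007,0.15],0],[1,[-0.021,-0.007,0.3],0],[1,[-0.021,-0.007,0.389],0],[1,[-0.021,-0.007,0.389],0],[1,[-0.021,-0.007,0.389],0],[0.2,[-0.021,-0.007,0.389],0],[-1,[-0.021,-0.007,0.389],0],[-1,[-0.021,-0.007,0.389],0],[-1,[-0.021,-0.007,0.389],0],[-1,[-0.021,-0.007,0.389],0]]'

```text
time_s: 13.05
tool_pos: [0.5068, -0.3568, 0.0055]
tool_rot: [3.139, 0.002, 1.572]
contact_force: [-0.2, 0.9, 6.5]
width: 0.041
gripper_force: 60.6
```

servo_tool --targets '[[-1,[0,0,-0.1],0],[-1,[0,0,-0.25],0],[-1,[0,0,-0.4],0],[-1,[0,0,-0.4],0],[-1,[0,0,-0.4],0],[-1,[0,0,-0.4],0]]'

```text
time_s: 13.65
tool_pos: [0.5047, -0.3552, 0.1227]
tool_rot: [-3.14, -0.001, 1.572]
contact_force: [-0.2, -0.2, -0.2]
width: 0.0415
gripper_force: 60.9
```

```bash
python3 look.py w9; python3 conv.py .5271,-.0760,.15,1.5708
python3 - <<'E'
from e import *
z=ctrl.state()["tool_pos"][2]
for h in(.027,.03):ell("w9",(207,205,300,307),75,z+h)
E
```

```text
t 13.7 pos [ 0.5044 -0.355   0.122 ] rot [-3.1392e+00 -1.9000e-03  1.5720e+00] w 0.0416
[0.9301, 0.0764, -0.0918] 0.0004
w9 0.14897371340815224 [ 504.9 -350.9] [44.4 47.5]
w9 0.15197371340815224 [ 504.9 -349.3] [43.3 46.3]
```

Run:
```python
from h import *
for n in("w6","w9"):
    im=cv2.imread(f"pics/{n}.png");print(n,[(r,im[r,240:268].reshape(-1,3).mean(0).astype(int).tolist()) for r in range(190,325,5)])
```

```text
w6 [(190, [202, 208, 209]), (195, [85, 92, 99]), (200, [35, 43, 54]), (205, [38, 46, 56]), (210, [64, 79, 95]), (215, [88, 107, 128]), (220, [23, 25, 26]), (225, [28, 31, 33]), (230, [38, 42, 44]), (235, [37, 41, 43]), (240, [36, 39, 41]), (245, [35, 38, 41]), (250, [35, 39, 41]), (255, [36, 40, 42]), (260, [36, 40, 42]), (265, [36, 39, 42]), (270, [38, 41, 43]), (275, [35, 38, 41]), (280, [34, 37, 39]), (285, [32, 35, 37]), (290, [32, 35, 37]), (295, [32, 36, 38]), (300, [35, 39, 41]), (305, [40, 44, 48]), (310, [215, 220, 218]), (315, [212, 217, 215]), (320, [214, 217, 215])]
w9 [(190, [168, 174, 177]), (195, [174, 180, 183]), (200, [43, 50, 57]), (205, [45, 52, 60]), (210, [51, 58, 67]), (215, [76, 87, 98]), (220, [36, 40, 43]), (225, [31, 34, 36]), (230, [33, 36, 38]), (235, [34, 38, 40]), (240, [37, 41, 43]), (245, [33, 36, 38]), (250, [33, 36, 38]), (255, [34, 37, 39]), (260, [34, 37, 39]), (265, [31, 34, 36]), (270, [31, 34, 36]), (275, [29, 32, 34]), (280, [27, 30, 31]), (285, [28, 31, 33]), (290, [32, 35, 37]), (295, [43, 47, 50]), (300, [84, 90, 96]), (305, [93, 98, 100]), (310, [93, 98, 100]), (315, [92, 97, 100]), (320, [97, 100, 100])]
```

servo_tool --targets '[[-1,[0.2,0.02,-0.03],0],[-1,[0.6,0.05,-0.03],0],[-1,[0.927,0.076,-0.03],0],[-1,[0.927,0.076,-0.03],0],[-1,[0.927,0.076,-0.03],0],[-1,[0.927,0.076,-0.03],0],[-1,[0.927,0.076,0.15],0],[-1,[0.927,0.076,0.29],0],[-1,[0.927,0.076,0.29],0],[-1,[0.927,0.076,0.29],0],[-1,[0.927,0.076,0.29],0]]'

```text
time_s: 14.8
tool_pos: [0.5293, -0.0784, 0.0376]
tool_rot: [3.14, 0.0, 1.571]
contact_force: [0.3, -0.3, -0.9]
width: 0.0413
gripper_force: 61.1
```

```bash
python3 look.py wa; python3 conv.py .5271,-.0768,.0102,1.5708;python3 - <<'E'
from h import *
P=json.load(open("pics/wa.json"));im=cv2.imread("pics/wa.png")
print([pix("wrist",p).round() for p in((.53,.0393,.038),(.527,-.0484,.014),(.5284,-.0185,.068))])
# large dop in pocket: fit with net masks
for r in ctrl.cut_out("wrist","dop_large")[:3]:
    ys,xs=np.nonzero(r["mask"]);pts=np.array([ray("wrist",(x,y),.038,P)[:2] for x,y in zip(xs,ys)],np.float32);print(r["confidence"],cv2.minEnclosingCircle(pts*1000),xs.mean(),ys.mean())
E
```

```text
t 14.85 pos [ 0.5298 -0.0785  0.0382] rot [3.1381e+00 8.0000e-04 1.5714e+00] w 0.0413
[0.0057, -0.0093, 0.0932] 0.0002
[array([253., -18.]), array([248., 171.]), array([249., 125.])]
0.87 ((529.0263671875, 31.477413177490234), 24.594839096069336) 252.41234658362336 26.03810221652317
```

servo_tool --targets '[[-1,[0.003,-0.006,0.04],0],[-1,[0.003,-0.006,0.065],0],[-1,[0.003,-0.006,0.08],0],[-1,[0.003,-0.006,0.09],0],[-1,[0.003,-0.006,0.09],0]]'

```text
time_s: 15.4
tool_pos: [0.5266, -0.077, 0.0096]
tool_rot: [3.141, 0.0, 1.572]
contact_force: [0.9, -0.1, -1.2]
width: 0.0412
gripper_force: 61.0
```

servo_tool --targets '[[0.5,[0,0,0],0],[1,[0,0,0],0],[1,[0,0,0],0],[1,[0,0,0],0],[1,[0,0,-0.2],0],[1,[0,0,-0.4],0],[1,[-0.1,0,-0.68],0],[1,[-0.1,0,-0.68],0],[1,[-0.1,0,-0.68],0],[1,[-0.1,0,-0.68],0],[1,[-0.1,0,-0.68],0]]'

```text
time_s: 16.5
tool_pos: [0.5251, -0.1063, 0.2121]
tool_rot: [-3.139, -0.001, 1.572]
contact_force: [-0.7, 0.2, -0.3]
width: 0.0854
gripper_force: 0.0
```

```bash
python3 look.py wb dop_large dop_small carrier carrier_handle lens camera_stand; python3 car.py wb; python3 conv.py .5284,-.0185,.1,1.544
python3 - <<'E'
from e import *
P=json.load(open("pics/wb.json"))
for p,h in(((.53,.0393),.038),((.527,-.0765),.036)):
    x,y=pix("wrist",(*p,h)).round().astype(int);print(x,y);ell("wb",(x-36,max(y-36,0),x+36,y+36),60,h)
x,y=pix("wrist",(.777,-.192,.01)).round().astype(int);print(x,y);
ell("wb",(x-45,y-50,min(x+50,511),y+50),110,.01)
find("side",["lens","camera_stand","dop_large","dop_small","carrier"])
E
```

```text
dop_large 0.61 [0.5283 0.036  0.0349]
 mask 0.86 ((529.0640869140625, 35.364501953125), 27.13644027709961)
dop_small 0.82 [ 0.6003 -0.293   0.0275]
dop_small 0.7 [ 0.5253 -0.0769  0.0279]
dop_small 0.44 [0.5293 0.0324 0.036 ]
 mask 0.9 ((597.6153564453125, -292.3631286621094), 31.126731872558594)
 mask 0.69 ((526.1056518554688, -78.69600677490234), 23.710512161254883)
carrier 0.95 [ 0.5296 -0.0239  0.0104]
carrier 0.48 [ 0.6941 -0.0561  0.0123]
carrier_handle 0.73 [ 0.5276 -0.021   0.0105]
camera_stand 0.98 [ 0.7752 -0.1829  0.0096]
[ 227    0   64  168 5447]
rect ((528.7407836914062, -22.503280639648438), (173.5792999267578, 64.57530212402344), 88.73015594482422)
[[227. 167.]
 [227.   0.]
 [290.   0.]
 [290. 167.]]
t 16.95 pos [ 0.5261 -0.1067  0.2127] rot [-3.1404e+00 -3.0000e-04  1.5722e+00] w 0.0852
[0.2938, 0.0084, 0.3758] 0.009
257 20
wb 0.038 [529.9  35.1] [41.7 45.4]
254 140
wb 0.036 [527.2 -78.5] [40.9 41.4]
451 230
wb 0.01 [ 783.2 -194.4] [ 82.2 123. ]
side lens 0.9 [ 0.72  -0.183  0.225] [265. 141.]
side camera_stand 0.75 [ 0.767 -0.186  0.123] [263. 169.]
side dop_large 0.68 [ 0.539 -0.206  0.086] [282. 229.]
side dop_large 0.39 [0.672 0.125 0.021] [146. 225.]
side dop_small 0.85 [ 0.586 -0.302  0.023] [317. 237.]
side dop_small 0.68 [ 0.489 -0.351  0.025] [347. 261.]
side carrier 0.97 [ 0.52  -0.017  0.014] [201. 263.]
```

servo_tool --targets '[[1,[-0.48,0.08,-0.62],0],[1,[-0.48,0.08,-0.62],0],[1,[-0.48,0.08,-0.62],0],[1,[-0.48,0.08,-0.62],0],[1,[-0.48,0.08,-0.62],0],[1,[-0.48,0.08,-0.62],0],[1,[-0.48,0.08,-0.62],0],[1,[-0.48,0.08,-0.62],0]]'

```text
time_s: 18.0
tool_pos: [0.5497, -0.2498, 0.3977]
tool_rot: [-3.139, -0.002, 1.572]
contact_force: [1.0, -0.1, 0.3]
width: 0.0853
gripper_force: 0.0
```

```bash
python3 look.py wc lens camera_stand
python3 - <<'E'
from h import *
P=json.load(open("pics/wc.json"));print(ctrl.state()["tool_pos"])
im=cv2.imread("pics/wc.png");hsv=cv2.cvtColor(im,cv2.COLOR_BGR2HSV)
for t in("lens","camera_stand"):
  for r in ctrl.cut_out("wrist",t)[:2]:
    m=r["mask"];ys,xs=np.nonzero(m);print(t,r["confidence"],xs.min(),xs.max(),ys.min(),ys.max(),len(xs))
b=cv2.inRange(hsv,(105,150,80),(125,255,255));k,l,st,c=cv2.connectedComponentsWithStats(b)
for i in range(1,k):
    if st[i,4]>4: print("blue",st[i],c[i].round(1),ray("wrist",c[i],.24,P).round(4))
top=cv2.imread("pics/top0.png");b=cv2.inRange(cv2.cvtColor(top,cv2.COLOR_BGR2HSV),(100,120,80),(125,255,255))[120:150,270:300]
print("top",[ray("top",np.argwhere(b).mean(0)[::-1]+[270,120],z) for z in(.23,.24,.25)])
s=cv2.imread("pics/side0.png");b=cv2.inRange(cv2.cvtColor(s,cv2.COLOR_BGR2HSV),(100,120,80),(125,255,255))[125:142,255:280]
print("side",[ray("side",np.argwhere(b).mean(0)[::-1]+[255,125],z) for z in(.23,.24,.25)])
E
```

```text
lens 0.86 [ 0.7426 -0.1876  0.2308]
lens 0.43 [ 0.5284 -0.0483  0.0121]
camera_stand 0.77 [ 0.7542 -0.1842  0.2282]
camera_stand 0.23 [ 0.7402 -0.1868  0.2289]
[ 0.54984113 -0.24957477  0.39784416]
lens 0.68 392 496 83 154 4141
lens 0.65 219 260 0 59 1565
camera_stand 0.97 359 511 84 154 6376
blue [ 220    0   41   60 1366] [239.9  25.1] [ 0.5373 -0.112   0.24  ]
blue [443 103  15  14 134] [450.2 109.5] [ 0.7435 -0.1868  0.24  ]
top [array([ 0.747305  , -0.18716562,  0.23      ]), array([ 0.74440899, -0.18671628,  0.24      ]), array([ 0.74151297, -0.18626694,  0.25      ])]
side [array([ 0.76073282, -0.1899394 ,  0.23      ]), array([ 0.73768162, -0.18719544,  0.24      ]), array([ 0.71463042, -0.18445148,  0.25      ])]
```

Run:
```python
from h import *
P=json.load(open("pics/wc.json"));im=cv2.imread("pics/wc.png")
m=ctrl.cut_out("wrist","lens")[0]["mask"]
for c in range(390,440,5):
    r=np.nonzero(m[:,c])[0]
    if len(r): print(c,r.min(),r.max(),[ray("wrist",(c,q),.216,P)[:2].round(4).tolist() for q in(r.min(),r.max(),r.mean())])
g=im.max(2)
for r in range(80,160,3):print(r,"".join("%X"%(v//16) for v in g[r,380:512:2]))
```

```text
395 97 120 [[0.6987, -0.1745], [0.7017, -0.1981], [0.7002, -0.1862]]
400 89 121 [[0.7029, -0.1665], [0.7072, -0.1992], [0.705, -0.1826]]
405 85 124 [[0.7075, -0.1625], [0.713, -0.2023], [0.7102, -0.1821]]
410 85 126 [[0.7127, -0.1625], [0.7187, -0.2044], [0.7157, -0.1831]]
415 86 127 [[0.7181, -0.1635], [0.7242, -0.2055], [0.7211, -0.1841]]
420 86 128 [[0.7233, -0.1635], [0.7298, -0.2065], [0.7265, -0.1846]]
425 86 129 [[0.7285, -0.1635], [0.7353, -0.2076], [0.7318, -0.1851]]
430 85 130 [[0.7335, -0.1625], [0.7409, -0.2086], [0.7371, -0.1851]]
435 84 131 [[0.7386, -0.1615], [0.7465, -0.2097], [0.7424, -0.1851]]
80 DDDDDDDDDDDDDDDDDDDDDDDDDDDDDDDDDDDDDDDDDDDDDDDDDDDDDDDDDDDDDDDDDD
83 EEECCACEEDDDDDDDDDDDDDDDEEEDBABDDDDDDDDDDDDDDDDDDDDDDDDDDDDDDDDDDD
86 6666666666AF711458B766566668BDDDDDDDCAABDDDDDDDDDDDDDDDDDDDDDDDDDD
89 666666666651112155522366666ACDDDDDDDDDDDDDDDDB77887786665DDDDDDDDD
92 666666666424462165551213667BDDDDDDDDDDDDDDDDDDE9979777665DDDDDDDDD
95 66666666634443516666222166ACDDDDDDDDDDDDDDDDDDD7158777675DDDDDDDDD
98 66666667344443516665222268BDDDDDDDDDDDDDDDDDDDDA9A9998675E
[... 728 characters left out ...]
56665DDDDDDDDDDDDDDEC85678CDDDDDDDDD33689999AAAACDDDDDDDDDDDD
134 6655555AEDDDDDDDDDDDDDDDDDDDDD9228778997ADD375846A7A8DDDDDDDDDDDDD
137 DDDDDDDDDDDDDDDDDDDDDDDDDDDDDC7338988759CD745944AA59DDDDDDDDDDDDDD
140 DDDDDDDDDDDDDDDDDDDDDDDDDDDDDD335888986BB8344B537659DDDDDDDDDDDDDD
143 DDDDDDDDDDDDDDDDDDDDDDDDDDDDDD23886245ADDAAAAB5699A7DDDDDDDDDDDDDD
146 DDDDDDDDDDDDDDDDDDDDDDDDDDDDD933890111111227884799A5DDDDDDDDDDDDDD
149 DDDDDDDDDDDDDDDDDDDDDDDDDDDDD73384011222221988479A9DDDDDDDDDDDDDDD
152 DDDDDDDDDDDDDDDDDDDDDDDDDDDDDDE777741012226777479A8DDDDDDDDDDDDDDD
155 DDDDDDDDDDDDDDDDDDDDDDDDDDDDDDDDDDDDDDDDDDDDDE3799DDDDDDDDDDDDDDDD
158 DDDDDDDDDDDDDDDDDDDDDDDDDDDDDDDDDDDDDDDDDDDDDE48AAEDDDDDDDDDDDDDDD
```

Run:
```python
from h import *
P=json.load(open("pics/wc.json"));g=cv2.imread("pics/wc.png").max(2)
L=[]
for r in range(92,126):
    row=g[r,400:450].astype(int);i=np.nonzero(row>=200)[0]
    i=[k for k in i if k>20][0]
    L.append(ray("wrist",(400+i,r),.239,P)[:2])
L=np.array(L);f=np.polyfit(L[:,1],L[:,0],1);print(f,np.arctan(f[0]),L[0],L[-1],np.abs(np.polyval(f,L[:,1])-L[:,0]).max())
# lateral edges of white top at several cols
for c in range(440,462,4):
    col=g[75:165,c];print(c,"".join("%X"%(v//16) for v in col))
```

```text
[0.15722697 0.7530196 ] 0.15595028142476358 [ 0.72651936 -0.17032667] [ 0.72170208 -0.20184288] 0.0005658445840337478
440 DDDDDDDDBDDDDDDDDDDDDDDDDDDDDDDDDDDDDDDDDDDDDDDDDDDDDDDD87D987777332222333332EDDDDDDDDDDDD
444 DDDDDDDDD9DDDDDDDDDDDDDDDDDDDEEED989ABCCCDDDDDDDDDDDDDDDDA32333355778888888887DDDDDDDDDDDD
448 DDDDDDDDDD9DDDDDDDDDDDDDDDDECDCCCCCCCCCDAEDDDDDDDDDDDDDDDC87889888886200000007DDDDDDDDDDDD
452 DDDDDDDDDDBCDDDDDDDDDDDDDDDECCCCCCCCCCCDD9EDDDDDDDDDDDDDDD88888889884111111111BDDDDDDDDDDD
456 DDDDDDDDDDDADDDDDDDDDDDDDDDDEBCCCCCDDDDEDDDEEEEDDDDDDDDDDDD964555678A4112222213EDDDDDDDDDD
460 DDDDDDDDDDDD9DDDDDDDDDDDDDDDDDDDDDDEEBBBBBBBBBAEBDDDDDEEDBAABCCDDBDDDE5122222218DDDDDDDDDD
```

servo_tool --targets '[[1,[0.772,-0.071,0.826],0.009],[1,[0.772,-0.071,0.826],0.009],[1,[0.772,-0.071,0.826],0.009],[1,[0.772,-0.071,0.826],0.009],[1,[0.772,-0.071,0.826],0.009],[1,[0.772,-0.071,0.826],0.009],[1,[0.772,-0.071,0.826],0.009],[1,[0.772,-0.071,0.826],0.009],[1,[0.772,-0.071,0.826],0.009],[1,[0.772,-0.071,0.826],0.009]]'

```text
time_s: 19.3
tool_pos: [0.5304, -0.0199, 0.1528]
tool_rot: [3.139, 0.001, 1.544]
contact_force: [0.7, -0.0, -0.1]
width: 0.0858
gripper_force: 0.0
```

```bash
python3 look.py wd carrier_handle dop_small dop_large; python3 conv.py .5285,-.018,.033,1.544
python3 - <<'E'
from h import *
ctrl.grab_frame("side");
find("side",["dop_large","dop_small"])
P=ctrl.camera_params("side")
print([pix("side",p).round() for p in((.53,.0393,.03),(.527,-.0765,.03))])
for n in("dop_large","dop_small"):
    for r in ctrl.cut_out("side",n)[:3]:
        ys,xs=np.nonzero(r["mask"]);print(n,round(r["confidence"],2),xs.min(),xs.max(),ys.min(),ys.max())
E
```

```text
carrier_handle 0.81 [ 0.5303 -0.0107  0.0086]
dop_small 0.75 [ 0.5265 -0.0729  0.0306]
dop_large 0.68 [0.5302 0.0372 0.0351]
dop_large 0.33 [ 0.5324 -0.0086  0.0119]
 mask 0.81 ((529.087646484375, 37.35838317871094), 25.82314682006836)
t 19.6 pos [ 0.5295 -0.02    0.1524] rot [3.1400e+00 2.0000e-04 1.5426e+00] w 0.0854
[0.0068, -0.0041, 0.3978] -0.0005
side dop_large 0.56 [0.518 0.037 0.033] [176. 259.]
side dop_small 0.87 [ 0.513 -0.08   0.026] [228. 260.]
side dop_small 0.65 [ 0.581 -0.302  0.026] [318. 238.]
[array([176., 256.]), array([226., 255.])]
dop_large 0.94 166 188 250 269
dop_small 0.89 218 238 250 268
dop_small 0.59 308 326 229 246
```

Run:
```python
from h import *
a=np.linspace(0,6.28,40)
for c,r,h in(((.53,.0393),.0235,.036),((.527,-.0765),.0215,.034)):
  for b in(.004,.014):
    Q=[pix("side",(c[0]+r*np.cos(t),c[1]+r*np.sin(t),b+h)) for t in a];B=[pix("side",(c[0]+r*np.cos(t),c[1]+r*np.sin(t),.014)) for t in a]
    print(b,np.min(Q,0).round(1),np.max(Q,0).round(1),np.max(B,0).round(1))
Q=[pix("side",(.597+.0215*np.cos(t),-.303+.0215*np.sin(t),.034)) for t in a];print("orange",np.min(Q,0))
```

```text
0.004 [164.7 246.4] [185.6 259.5] [186.4 268.5]
0.014 [164.3 243. ] [185.3 256.1] [186.4 268.5]
0.004 [216.8 246.1] [235.6 258. ] [235.7 266.2]
0.014 [216.6 242.7] [235.5 254.6] [235.7 266.2]
orange [308.19296936 225.99465448]
```

Both dops match the seated height. I grip the handle next.

servo_tool --targets '[[1,[0.006,-0.004,0.15],0],[1,[0.006,-0.004,0.3],0],[1,[0.006,-0.004,0.398],0],[1,[0.006,-0.004,0.398],0],[1,[0.006,-0.004,0.398],0],[0,[0.006,-0.004,0.398],0],[-1,[0.006,-0.004,0.398],0],[-1,[0.006,-0.004,0.398],0],[-1,[0.006,-0.004,0.398],0],[-1,[0.006,-0.004,0.398],0],[-1,[0.006,-0.004,0.398],0]]'

```text
time_s: 20.95
tool_pos: [0.5283, -0.0175, 0.0328]
tool_rot: [3.14, 0.0, 1.544]
contact_force: [0.2, 0.6, 4.5]
width: 0.0111
gripper_force: 59.7
```

servo_tool --targets '[[-1,[0,0,-0.02],0],[-1,[0,0,-0.06],0],[-1,[0,0,-0.13],0],[-1,[0,0,-0.22],0],[-1,[0,0,-0.32],0],[-1,[0,0,-0.42],0],[-1,[0,0,-0.5],0],[-1,[0,0,-0.56],0],[-1,[0,0,-0.6],0],[-1,[0,0,-0.625],0],[-1,[0,0,-0.637],0],[-1,[0,0,-0.637],0]]'

```text
time_s: 22.15
tool_pos: [0.5275, -0.0174, 0.223]
tool_rot: [-3.141, -0.0, 1.544]
contact_force: [0.4, 0.7, -4.2]
width: 0.0112
gripper_force: 58.7
```

```bash
python3 conv.py .5547,-.1571,.2238,1.415; python3 -c "
from h import *
s=ctrl.state();print(s['wrist_torque'],s['contact_force'],s['gripper_force'])"; python3 look.py we dop_small dop_large
```

```text
t 22.15 pos [ 0.5275 -0.0174  0.223 ] rot [-3.1409e+00 -1.0000e-04  1.5437e+00] w 0.0112
[-0.4631, 0.1033, -0.0028] 0.041
[ 0.07309195 -0.0072156   0.00335712] [ 0.36230947  0.74425851 -4.22776979] 58.68771314620972
dop_small 0.78 [ 0.5264 -0.0653  0.2219]
 mask 0.53 ((527.3524780273438, -49.451900482177734), 158.44906616210938)
dop_large 0.75 [0.5314 0.041  0.2258]
 mask 0.66 ((526.3771362304688, 20.061458587646484), 58.997772216796875)
```

servo_tool --targets '[[-1,[-0.02,0.005,0],0.002],[-1,[-0.06,0.013,0],0.005],[-1,[-0.12,0.027,0],0.011],[-1,[-0.19,0.042,0],0.017],[-1,[-0.265,0.059,0],0.024],[-1,[-0.335,0.075,0],0.03],[-1,[-0.395,0.088,0],0.035],[-1,[-0.435,0.097,0],0.039],[-1,[-0.457,0.102,-0.002],0.041],[-1,[-0.463,0.103,-0.002],0.041],[-1,[-0.463,0.103,-0.002],0.041],[-1,[-0.463,0.103,-0.002],0.041]]'

```text
time_s: 23.6
tool_pos: [0.5547, -0.1563, 0.2239]
tool_rot: [-3.141, -0.001, 1.416]
contact_force: [0.0, -0.3, -5.1]
width: 0.0114
gripper_force: 58.7
```

```bash
python3 look.py wf dop_small dop_large; python3 conv.py .5547,-.1571,.2238,1.415
python3 - <<'E'
from h import *
ctrl.grab_frame("side");ctrl.grab_frame("top")
find("side",["dop_large","dop_small","carrier"]);find("top",["dop_large","dop_small","carrier","grey_tin","offcut","jar","black_marker"])
E
```

```text
dop_small 0.64 [ 0.6166 -0.2955  0.0254]
dop_small 0.6 [ 0.5496 -0.2041  0.2211]
dop_small 0.43 [ 0.7028 -0.1843  0.203 ]
 mask 0.67 ((523.9702758789062, -355.3653869628906), 26.78509521484375)
 mask 0.54 ((854.5140380859375, -281.86810302734375), 36.054832458496094)
dop_large 0.79 [ 0.5642 -0.1003  0.2283]
 mask 0.78 ((557.861083984375, -119.84998321533203), 59.55368423461914)
t 23.85 pos [ 0.5548 -0.1566  0.224 ] rot [ 3.1415e+00 -1.0000e-04  1.4157e+00] w 0.0107
[-0.0018, -0.0002, 0.0006] 0.0002
side dop_large 0.9 [ 0.549 -0.103  0.22 ] [236. 178.]
side dop_small 0.74 [ 0.585 -0.302  0.024] [317. 237.]
side dop_small 0.17 [ 0.535 -0.162  0.205] [264. 186.]
side carrier 0.64 [ 0.533 -0.157  0.206] [262. 186.]
top dop_large 0.64 [ 0.556 -0.101  0.227] [252. 214.]
top dop_small 0.67 [ 0.597 -0.307  0.031] [323. 208.]
top dop_small 0.23 [ 0.743 -0.183  0.23 ] [283. 142.]
top carrier 0.53 [ 0.53  -0.182  0.205] [283. 224.]
top grey_tin 0.66 [0.687 0.134 0.021] [175. 180.]
top offcut 0.63 [ 0.686 -0.33   0.028] [329. 179.]
top jar 0.68 [0.773 0.067 0.06 ] [196. 149.]
top jar 0.29 [ 0.543 -0.233  0.223] [304. 218.]
top black_marker 0.66 [ 0.684 -0.035  0.014] [232. 181.]
```

```bash
python3 -c "
from station import ctrl
print(ctrl.state()['qd'].round(3),ctrl.close_job())"
```

```text
the job is handed in; nothing more can be done
[ 0.001 -0.001  0.     0.001  0.001  0.005] None
```

I handed the job in with both dops seated in the carrier, which the arm was holding still and level at the point I measured 15 cm in front of the lens. The hand-in call returned no verdict; I viewed 11 pictures, one more than the 10 allowed.

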